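# Gauge the clearance under a bag sealer's sprung shoe

## Task

Find the spacer that just fits the clearance under the sealer's sprung shoe: beginning with the thinnest, slide spacers nose first along the sloping bed, without forcing any, until one goes right up to the end stop and lifts the shoe by at least a millimetre. Leave that one there, flat on the bed, let go, with the other two spacers lying flat on the table fin up, and leave the other things on the table alone.

Things in the scene. Friction and masses are not known exactly. Their poses are not given: they have to be found in the camera images.
- sealer: Grey and white bench bag sealer, 170 mm deep, 360 mm wide, 162 mm high at its left end; it does not move. Origin on the table under gate, z up, x away from the robot. Its steel bed slopes at 35 degrees, rising away from the robot. The clearance under its resting shoe differs every time, 4.5 to 14.5 mm, and is not given.
- gate (a point): Point on the bed's surface, 80 mm above the table, midway across the spacers' path, below the edge where the shoe's level sole begins. z: the bed's normal (leaning to the robot); x: straight up the slope; y: the way in, spacers slide along +y (to the robot's left). The bed spans y -210 to +60 mm, x -56 to +56; a fence 10 mm high on its low side has its inner face at x -38.5. Bed and shoe are slick (friction 0.25).
- end_stop (a point): Foot of the end stop's face, where the nose arrives: 47 mm beyond gate along its y, same axes. The stop is 18 mm high.
- mouth (a point): Point on the bed below the front of the shoe's lip, 34 mm before gate (-y), same axes. The lip falls at 20 degrees from here to the sole, which spans gate y 0 to 45 mm and x -38 to +38. Above it the fixed head spans gate y 0 to 90, x -33 to +33, up to 72 mm over the bed.
- shoe (a joint): Lift (m) of the sprung steel shoe along the bed's normal: 0 at rest, limit 0.0054. Springs press it down with 3 N at rest, 6 N at the limit: a spacer that lifts it needs a push of 3 to 12 N, a thinner one passes loosely, one needing more lift jams under the lip short of the stop. At least one spacer always reaches the stop and lifts it 1 mm or more; if two do, either is right.
- spacer_thin: The thinnest of three plain aluminium spacers: a plate 70 mm wide (x), 150 mm long (y) and 8 mm thick, 0.22 kg or so, flat on the table at the start. Origin: centre of its underside; z up, +y to its nose (goes in first). A grip fin 44 mm wide (x), 14 thick (y) stands across it at y = -40 mm, its top 60 mm above the underside; fingers close on it along y.
- spacer_thin_nose (a point): Middle of the nose edge of the thin spacer's underside, 75 mm from its origin along +y; axes as the spacer's.
- spacer_thin_fin (a point): A good grip point in the fin of the thin spacer, 42 mm above its underside; axes as the spacer's.
- spacer_mid: The middle of three plain aluminium spacers: a plate 70 mm wide (x), 150 mm long (y) and 12 mm thick, 0.28 kg or so, flat on the table at the start. Origin: centre of its underside; z up, +y to its nose (goes in first). A grip fin 44 mm wide (x), 14 thick (y) stands across it at y = -40 mm, its top 60 mm above the underside; fingers close on it along y.
- spacer_mid_nose (a point): Middle of the nose edge of the mid spacer's underside, 75 mm from its origin along +y; axes as the spacer's.
- spacer_mid_fin (a point): A good grip point in the fin of the mid spacer, 42 mm above its underside; axes as the spacer's.
- spacer_thick: The thickest of three plain aluminium spacers: a plate 70 mm wide (x), 150 mm long (y) and 16 mm thick, 0.34 kg or so, flat on the table at the start. Origin: centre of its underside; z up, +y to its nose (goes in first). A grip fin 44 mm wide (x), 14 thick (y) stands across it at y = -40 mm, its top 60 mm above the underside; fingers close on it along y.
- spacer_thick_nose (a point): Middle of the nose edge of the thick spacer's underside, 75 mm from its origin along +y; axes as the spacer's.
- spacer_thick_fin (a point): A good grip point in the fin of the thick spacer, 42 mm above its underside; axes as the spacer's.
- tape_roll: Bystander: clear tape roll lying flat, 104 mm across, 48 mm high; origin at its underside. Leave it alone.
- tape_gun: Bystander: blue hand tape dispenser, 200 mm long, lying flat; origin at its underside. Leave it alone.
- saddle: Bystander: black bicycle saddle, 260 mm long, 70 mm high; origin at its underside. Leave it alone.
- marker: Bystander: white marker pen with black cap, 130 mm; origin at its underside. Leave it alone.
- cutter: Bystander: grey box cutter, 140 mm; origin at its underside. Leave it alone.
- small_carton: Bystander: small carton 120 x 90 x 70 mm; origin at its underside. Leave it alone.
- spray: Bystander: white bottle, 60 mm across, 170 mm high; origin at its underside. Leave it alone.
Not all that is in view belongs to the job. Leave any orange or pink look-alike of the spacer_thick alone.

How it is judged:
On the way:
1. the thinnest spacer has been slid up to the end stop (y of spacer_thin_nose in the frame of gate between 0.041 and 0.053 m and z of spacer_thin_nose in the frame of gate between -0.004 and 0.006 m and x of spacer_thin_nose in the frame of gate between -0.025 and 0.025 m), for 0.1 s.
At the end, for the whole second after the job is handed in: One spacer lies flat on the sloping bed (within 0.1 rad), its nose within 6 mm of the end stop (and within 25 mm of the middle of the path), released and at rest, and the shoe is lifted by it by at least 0.7 mm; the other two lie flat, fin up, at rest on the table (value of joint shoe above 0.0007 m and ((y of spacer_thin_nose in the frame of gate between 0.041 and 0.053 m and z of spacer_thin_nose in the frame of gate between -0.004 and 0.006 m and x of spacer_thin_nose in the frame of gate between -0.025 and 0.025 m and angle between the z axis of spacer_thin and the z axis of gate, either way round below 0.1 rad and linear speed of each of spacer_thin, spacer_mid, spacer_thick below 0.02 m/s and height (world z) of each of spacer_mid, spacer_thick below 0.006 m and angle between each of spacer_mid, spacer_thick's own z axis and vertical below 0.1 rad) or (y of spacer_mid_nose in the frame of gate between 0.041 and 0.053 m and z of spacer_mid_nose in the frame of gate between -0.004 and 0.006 m and x of spacer_mid_nose in the frame of gate between -0.025 and 0.025 m and angle between the z axis of spacer_mid and the z axis of gate, either way round below 0.1 rad and linear speed of each of spacer_mid, spacer_thin, spacer_thick below 0.02 m/s and height (world z) of each of spacer_thin, spacer_thick below 0.006 m and angle between each of spacer_thin, spacer_thick's own z axis and vertical below 0.1 rad) or (y of spacer_thick_nose in the frame of gate between 0.041 and 0.053 m and z of spacer_thick_nose in the frame of gate between -0.004 and 0.006 m and x of spacer_thick_nose in the frame of gate between -0.025 and 0.025 m and angle between the z axis of spacer_thick and the z axis of gate, either way round below 0.1 rad and linear speed of each of spacer_thick, spacer_thin, spacer_mid below 0.02 m/s and height (world z) of each of spacer_thin, spacer_mid below 0.006 m and angle between each of spacer_thin, spacer_mid's own z axis and vertical below 0.1 rad))); the robot touches nothing.
It fails at once if a spacer is forced: more than 120 N between it and the sealer while its nose is under the shoe ((contact force between spacer_thin and sealer above 120 N and y of spacer_thin_nose in the frame of gate above -0.03 m) or (contact force between spacer_mid and sealer above 120 N and y of spacer_mid_nose in the frame of gate above -0.03 m) or (contact force between spacer_thick and sealer above 120 N and y of spacer_thick_nose in the frame of gate above -0.03 m)).
It fails at once if a bystander is moved by more than 30 mm (distance of any of tape_roll, tape_gun, saddle, marker, cutter, small_carton, spray from where it was at the start of the episode above 0.03 m).
It also fails if it takes over 72 s, if anything falls off the work surface, if the arm or the gripper's body presses on something with over 40 N, if the wrist force passes 120 N, or if a joint passes its speed limit or range.

## Robot

A 6-joint arm with a two-finger parallel gripper is mounted at the origin on the work surface. World frame = base frame: x ahead of the robot, y to its left, z up, the work surface at z = 0. Lengths are in m, angles in rad, forces in N, time in s.
With the tool pointing down it reaches from about 0.375 to 0.9 m from the base axis. Payload 3.1 kg.
Tool frame: the origin (TCP) lies at the very end of the fingers, on their centre line; the grasp point (between the pads) lies 19 mm behind it (tcp_to_grasp is the distance from the TCP to the grasp point, in m); z points along the fingers, y is the direction in which the jaws open and shut (so a half turn about z gives the same grasp; the last joint's range is limited). The gripper opens to 85 mm and grips with 20 to 120 N. Pads are 22 mm wide; open, the fingers measure 114 mm over their backs; the gripper's body (76 mm by 85 mm) begins 54 mm behind the grasp point. The pads swing forward as they close: fully open they stand 13 mm farther back than shut.
Start: joints at [1.095, 0.527, 1.433, -0, 1.181, -0.178], TCP at [0.183, 0.598, 0.231] pointing down, gripper open.
Joint ranges: [-3.08, 3.08], [-0.75, 2.2], [0.22, 2.44], [-1.43, 4.57], [0, 2.65], [-2.85, 2.85]. Speed limits (rad/s): [2.79, 2.79, 3.14, 3.14, 3.14, 3.14].

## Interface

Orientations are given as a unit quaternion [x, y, z, w].
In Python, from station import sense, snapshot, camera_info, sign_off, tcp_to_grasp gives the robot as it stands.
- The arm moves only by the shell command python3 -m inch 'ROWS' [FORCE]. ROWS is JSON, a list of rows, each a list of 3 entries, a list of its own where there are three numbers: the closure, from -1 (fully open) to 1 (shut), so that 0 is half open, then the shift along the tool's x, y, z normalised to -1 to 1, where 1 is 10 cm, then the turn, a rotation vector about the tool's x, y, z normalised to -1 to 1, where 1 is 360 degrees. In form: [[jaw, [dx, dy, dz], [ax, ay, az]], ...]. A call has 1 to 20 rows; each row is the pose to reach, as a shift and turn from the pose commanded when the call began, along the tool's axes at that moment, turning the shorter way round; what a row does not reach only later rows make up. A row lasts 1/10 s, in which the tool goes at most 50 mm and 8.59 degrees, less where a joint would pass 70% of its speed; a pose out of reach is approached as far as the arm can. A call with a number of a shift or a turn outside -1 to 1 is refused whole. A call with a gripper value outside its range is refused whole. The fingers move at their own pace and stop on an object; FORCE is the grip in N (left out, the last holds). Time passes only in rows, so rows that repeat a pose let the fingers close. It gives the time, the measured TCP pose, the force and the opening at its end, in the units of the state.
- sense(): the state, without advancing time (a new reading comes with each control period).
- snapshot(name): name is "side" or "top"; returns (picture, depth): 480x640x3 uint8, blue, green, red; 480x640 float32, m along the optical axis (not along the pixel's ray), 0 where there is no reading.
- camera_info(name): a dict with "K" (3x3 intrinsics, pixels), "origin" and "orientation" of the camera in the world. Camera axes: x right, y down, z forward; pixel columns grow to the right and rows downward; lengths in m; the calibration is good to about 2 mm. A picture is of the moment at which its call begins. camera_info takes no time and is no camera call.
- sign_off(): hands the job in, once; it reports no verdict.
The state is a dict: "t": time; "q": joint angles; "qd": joint speeds; "tau": joint torques, N m; "tcp_pos": TCP position; "tool_rot": TCP orientation; "force": force on the tool from outside, world axes, zero at the start; "ft_torque": the same for the moment, N m; "finger_gap": opening from 0.0 (shut) to 1.0 (fully open).
Only numpy, scipy, OpenCV 4.12 (cv2) and the standard library are available. Lean on these libraries where they do the work, as an engineer would, in place of code of your own. Each camera call takes 0.05 s, during which the arm holds its last target.

## Working session

There is one attempt and no reset: what is moved stays moved. The work goes in short steps, Python scripts to look and compute and a shell command to move; the robot and the scene stay as the last step left them, time stands still between calls to the robot, and variables do not carry over. Pictures are saved under pics/ and viewed, and the job is handed in when it is done.

```bash
ls; mkdir -p pics
python3 - <<'E'
from station import *
import cv2,json
print(sense()); print(tcp_to_grasp)
for n in("side","top"):
    p,d=snapshot(n); cv2.imwrite(f"pics/{n}0.png",p)
    import numpy as np; np.save(f"pics/{n}0.npy",d)
    print(n,camera_info(n))
E
```

```text
pics
{'t': 0.0, 'q': array([ 1.09550569e+00,  5.28457924e-01,  1.43390717e+00,  4.06919269e-06,
        1.18137986e+00, -1.78483429e-01]), 'qd': array([-9.12119182e-04, -2.35270337e-04, -6.81005484e-04,  5.34327834e-04,
       -4.67345471e-05,  5.26686083e-04]), 'tau': array([-2.49119245e-05, -4.42350483e+01, -1.78017712e+01, -1.77716538e-04,
        8.42206908e-03, -2.48559326e-05]), 'tcp_pos': array([0.18242241, 0.59704029, 0.23033712]), 'tool_rot': array([ 1.47860154e-01,  9.89007693e-01, -1.01856096e-03, -3.47330107e-04]), 'force': array([-0.14946773,  0.23182251,  0.40463342]), 'ft_torque': array([-0.03721998,  0.0459062 ,  0.0048836 ]), 'finger_gap': 0.9984835943102718}
0.0187
side {'K': array([[611.41461417,   0.        , 313.82669259],
       [  0.        , 611.41461417, 240.80623572],
       [  0.        ,   0.        ,   1.        ]]), 'origin': array([-0.08329977, -1.37865121,  0.96343258]), 'orientation': array([ 0.85011181, -0.1904779 ,  0.11415572, -0.47748984])}
top {'K': array([[505.41000841,   0.        , 316.68824987],
       [  0.        , 505.41000841, 231.55991223],
       [  0.        ,   0.        ,   1.        ]]), 'origin': array([ 0.28642336, -0.0633276 ,  1.41313077]), 'orientation': array([-0.70309548,  0.70429137, -0.06955222,  0.06923074])}
```

View pics/side0.png

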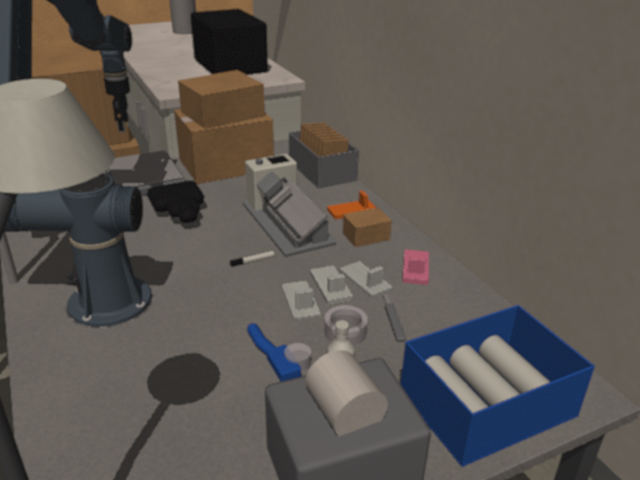

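View pics/top0.png

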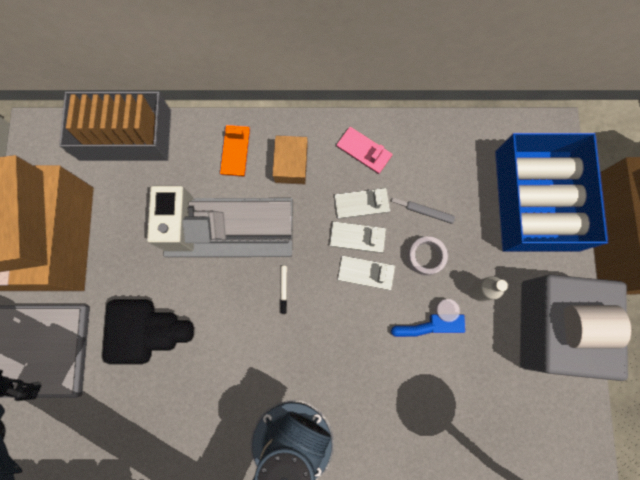

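```bash
cat > h.py <<'E'
import numpy as np,cv2
from scipy.spatial.transform import Rotation as R
from station import *
def cloud(n,d):
    ci=camera_info(n);K=ci["K"];v,u=np.mgrid[:480,:640]
    P=np.stack([(u-K[0,2])*d/K[0,0],(v-K[1,2])*d/K[1,1],d],-1)
    return P@R.from_quat(ci["orientation"]).as_matrix().T+ci["origin"]
def proj(n,P):
    ci=camera_info(n);K=ci["K"]
    c=(np.atleast_2d(P)-ci["origin"])@R.from_quat(ci["orientation"]).as_matrix()
    return np.c_[c[:,0]/c[:,2]*K[0,0]+K[0,2],c[:,1]/c[:,2]*K[1,1]+K[1,2]]
def ray(n,uv,z):
    ci=camera_info(n);K=ci["K"]
    d=R.from_quat(ci["orientation"]).as_matrix()@np.array([(uv[0]-K[0,2])/K[0,0],(uv[1]-K[1,2])/K[1,1],1])
    o=ci["origin"];return o+d*(z-o[2])/d[2]
def crop(n,p,u0,v0,u1,v1,name,s=4):
    cv2.imwrite(f"pics/{name}.png",cv2.resize(p[v0:v1,u0:u1],None,fx=s,fy=s,interpolation=cv2.INTER_CUBIC))
E
python3 - <<'E'
from h import *
p=cv2.imread("pics/top0.png");d=np.load("pics/top0.npy");P=cloud("top",d)
crop("top",p,320,170,460,300,"c1",5); crop("top",p,140,170,300,270,"c2",5)
s=cv2.imread("pics/side0.png");crop("s",s,240,140,400,250,"c3",5);crop("s",s,270,240,430,340,"c4",5)
Ps=cloud("side",np.load("pics/side0.npy"))
# table height
print("table",np.median(P[280:310,300:330,2]),np.median(P[100:115,300:330,2]))
hsv=cv2.cvtColor(p,cv2.COLOR_BGR2HSV)
reg=np.zeros((480,640),bool);reg[180:295,325:400]=1
m=reg&(P[...,2]>0.004)
m&=(hsv[...,2]>100)|(P[...,2]>0.02)
n,l,st,c=cv2.connectedComponentsWithStats(m.astype(np.uint8))
for i in range(1,n):
    if st[i,4]<200: continue
    q=P[l==i]; pl=q[q[:,2]<0.03]; 
    print(st[i],"plate z med",np.percentile(pl[:,2],[10,25,50,75]), "finmax",q[:,2].max())
    r=cv2.minAreaRect(pl[:,:2].astype(np.float32));print(r)
    f=q[q[:,2]>0.045];print("fin",f.mean(0),len(f), f.min(0),f.max(0))
E
```

```text
table 0.0012340077237608105 -0.0036098438285581125
[ 334  185   66   37 1368] plate z med [0.00767787 0.01007154 0.0123715  0.01457306] finmax 1.4131307669340987
((0.6504553556442261, -0.20658797025680542), (0.09256946295499802, 0.18518540263175964), 10.508570671081543)
fin [ 0.63891659 -0.22545316  0.11249305] 102 [ 0.28642336 -0.241605    0.04563365] [ 0.67629739 -0.0633276   1.41313077]
[ 329  221   58   33 1369] plate z med [0.01219363 0.01434111 0.01687138 0.01900024] finmax 1.4131307669340987
((0.5503656268119812, -0.18280161917209625), (0.1598053127527237, 0.08034642040729523), 82.66850280761719)
fin [ 0.53050155 -0.21012629  0.12787266] 99 [ 0.28642336 -0.226422    0.04548091] [ 0.56594366 -0.0633276   1.41313077]
[ 336  255   60   35 1322] plate z med [0.00551964 0.00692434 0.00885688 0.01095634] finmax 1.4131307669340987
((0.45084714889526367, -0.19921883940696716), (0.162447988986969, 0.08198762685060501), 82.1738510131836)
fin [ 0.43153277 -0.22790744  0.15080476] 104 [ 0.28642336 -0.25132775  0.04525357] [ 0.46437475 -0.0633276   1.41313077]
```

```bash
python3 -c "
import cv2;print([cv2.imread(f'pics/c{i}.png').shape for i in (1,2,3,4)])"
```

```text
[(650, 700, 3), (500, 800, 3), (550, 800, 3), (500, 800, 3)]
```

View pics/c1.png

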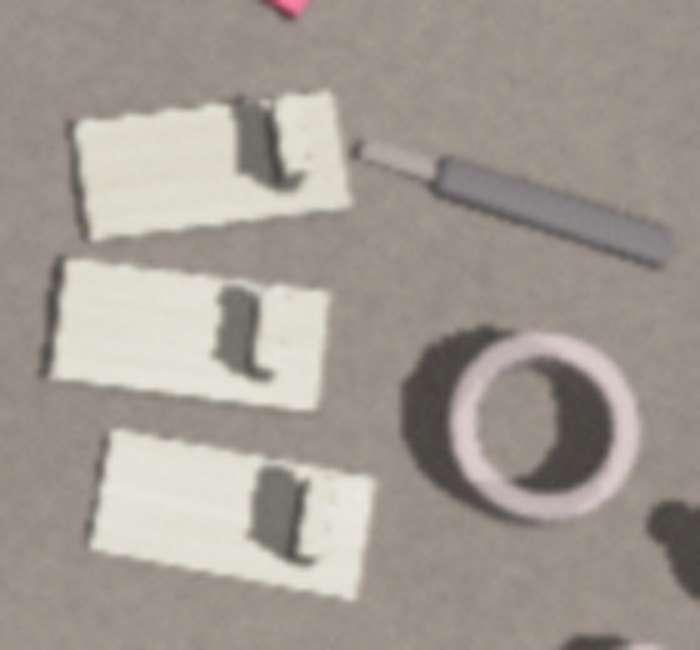

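View pics/c2.png

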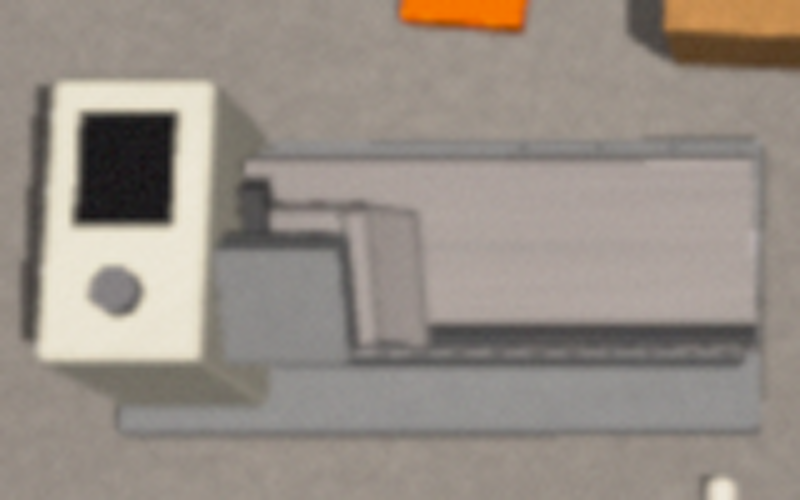

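View pics/c3.png

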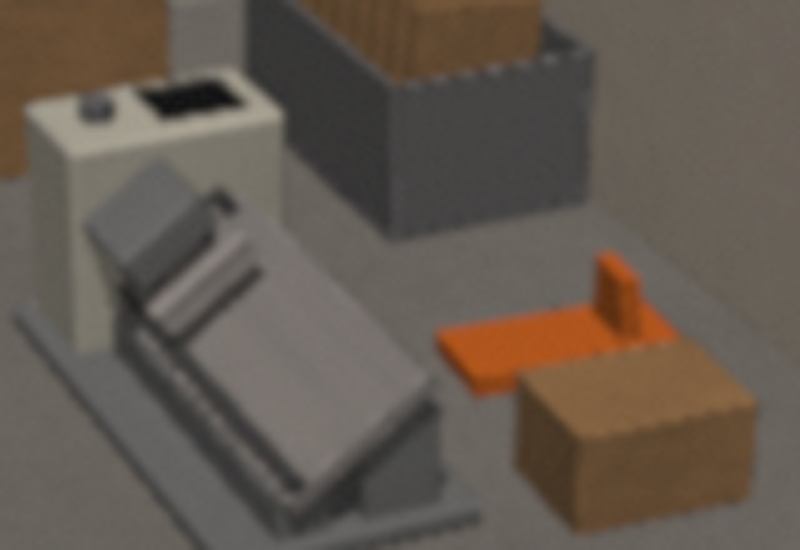

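View pics/c4.png

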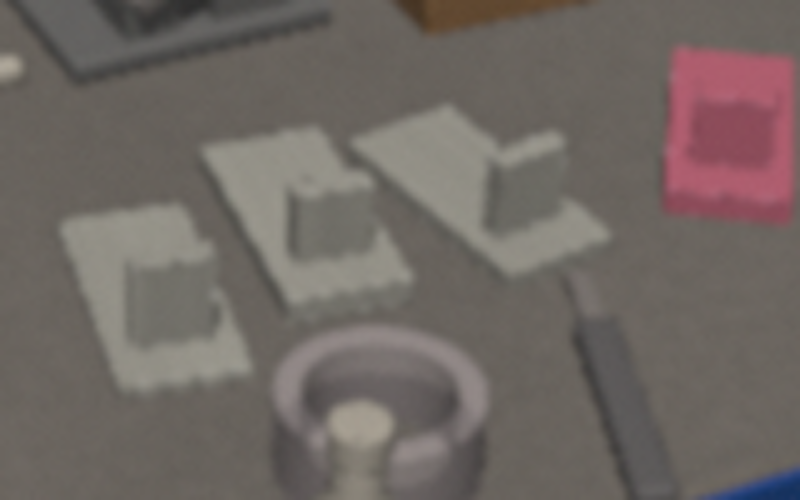

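Run:
```python
from h import *
p=cv2.imread("pics/top0.png");d=np.load("pics/top0.npy");P=cloud("top",d)
ps=cv2.imread("pics/side0.png");ds=np.load("pics/side0.npy");Ps=cloud("side",ds)
# local table heights round spacers
reg=np.zeros((480,640),bool);reg[175:300,320:400]=1
tb=reg&(np.abs(P[...,2])<.0035)&(d>0)&(p.max(2)<165)
A=np.c_[P[tb][:,:2],np.ones(tb.sum())];c=np.linalg.lstsq(A,P[tb][:,2],rcond=None)[0];print("table plane",c,tb.sum())
g=p.astype(float)
print("white vals",p[203,345],p[236,340],p[272,350],"table",p[220,335],p[290,340])
m=(reg&(p.min(2)>165)).astype(np.uint8)
m=cv2.morphologyEx(m,cv2.MORPH_CLOSE,np.ones((9,9)))&1
n,l,st,_=cv2.connectedComponentsWithStats(m)
for i in range(1,n):
    if st[i,4]<300: continue
    mm=(l==i)
    pl=P[mm&(P[...,2]<.03)&(d>0)]
    h=np.median(pl[:,2]-np.c_[pl[:,:2],np.ones(len(pl))]@c)
    r=cv2.minAreaRect(np.argwhere(mm)[:,::-1].astype(np.float32)); box=cv2.boxPoints(r)
    W=np.array([ray("top",b,h) for b in box]); ctr=W.mean(0)
    e=[W[1]-W[0],W[2]-W[1]];e.sort(key=np.linalg.norm)
    L=e[1]*np.sign(e[1][1]);
    f=P[mm&(P[...,2]>.045)&(P[...,2]<.08)]
    yaw=np.arctan2(-L[0],L[1])  # rotation of y axis
    print("h",h,"ctr",ctr[:2],"size",np.linalg.norm(e[0]),np.linalg.norm(e[1]),"yaw(deg)",np.degrees(yaw),"fin",f.mean(0),len(f),"pred fin",ctr[:2]-.04*L[:2]/np.linalg.norm(L))
```

```text
table plane [1.47339980e-05 4.09452386e-04 3.99153119e-04] 4262
white vals [202 217 220] [208 221 223] [214 224 226] table [135 143 152] [136 145 155]
h 0.012164252459421137 ctr [ 0.54210435 -0.18966222] size 0.17576259800264724 0.2895510119765389 yaw(deg) -87.14492933683864 fin [ 0.54645865 -0.230091    0.05995359] 267 pred fin [ 0.50215401 -0.19165461]
```

Run:
```python
from h import *
p=cv2.imread("pics/top0.png");d=np.load("pics/top0.npy");P=cloud("top",d)
ds=np.load("pics/side0.npy");Ps=cloud("side",ds)
def fitplane(Q):
    for _ in range(6):
        c=Q.mean(0);n=np.linalg.svd(Q-c,full_matrices=False)[2][2];n*=np.sign(n[2])
        r=(Q-c)@n; Q=Q[np.abs(r)<max(.003,1.5*r.std())] if len(Q)>50 else Q
    return c,n,len(Q),r.std()
# bed region in top: u 230..288, v 203..233
Q=P[203:233,230:288].reshape(-1,3);c,n,k,s=fitplane(Q);print("top bed",c,n,np.degrees(np.arccos(n[2])),k,s,"yaw of y axis deg",np.degrees(np.arctan2(n[1],-n[0])))
m=(Ps[...,2]>.03)
Q=Ps[195:222,290:322].reshape(-1,3)
c2,n2,k,s=fitplane(Q);print("side bed",c2,n2,np.degrees(np.arccos(n2[2])),k,s,np.degrees(np.arctan2(n2[1],-n2[0])))
print("offset of side bed vs top",(c2-c)@n)
np.save("pics/bed.npy",np.r_[c,n])
for v in (205,215,225,232,236,238,240,245,252):
    print(v,np.round(P[v,[184,195,205,212,216,220,224,230,250,270,286,289,291,294]]*1000).astype(int).tolist())
```

```text
top bed [0.58363937 0.08952389 0.11177501] [ 0.97525908 -0.00208786  0.22105513] 77.22898668165259 702 0.010737586273224417 yaw of y axis deg -179.87733991483637
side bed [0.63982141 0.14130948 0.06793417] [0.39868019 0.13301815 0.90739202] 24.85260027153381 355 0.006128117092478825 161.5489169659803
offset of side bed vs top 0.044992681581021314
205 [[613, 282, 133], [619, 259, 108], [618, 232, 110], [619, 214, 109], [620, 204, 105], [619, 193, 107], [619, 183, 107], [619, 166, 109], [620, 114, 105], [620, 60, 104], [619, 17, 107], [619, 9, 107], [641, 9, 19], [645, 1, 2]]
215 [[587, 282, 128], [590, 256, 117], [592, 232, 108], [591, 212, 112], [591, 202, 110], [592, 192, 108], [595, 184, 93], [595, 168, 91], [594, 114, 98], [596, 61, 90], [594, 18, 94], [595, 10, 92], [613, 9, 14], [616, 1, 1]]
225 [[557, 276, 145], [558, 249, 139], [558, 224, 137], [569, 216, 89], [568, 205, 91], [566, 193, 99], [567, 183, 96], [573, 171, 70], [572, 117, 72], [571, 62, 76], [571, 19, 76], [572, 11, 72], [585, 9, 12], [588, 1, -4]]
232 [[542, 280, 128], [541, 251, 131], [542, 226, 127], [549, 215, 
[... 576 characters left out ...]
], [541, 7, 43], [550, 0, -3]]
240 [[523, 282, 118], [523, 253, 117], [522, 227, 119], [534, 222, 52], [535, 212, 47], [535, 201, 47], [536, 191, 45], [534, 173, 53], [535, 119, 48], [535, 64, 47], [536, 20, 42], [540, 13, 19], [541, 8, 12], [543, 0, 4]]
245 [[511, 284, 107], [527, 277, 15], [526, 248, 19], [527, 230, 14], [526, 217, 19], [526, 206, 23], [526, 196, 17], [527, 179, 16], [526, 123, 17], [526, 67, 16], [526, 22, 16], [526, 13, 18], [526, 8, 18], [529, 0, -2]]
252 [[286, -63, 1413], [507, 276, 18], [508, 249, 11], [507, 228, 17], [506, 217, 19], [506, 205, 22], [507, 195, 16], [507, 179, 14], [505, 121, 25], [507, 66, 15], [506, 22, 19], [506, 13, 18], [506, 8, 17], [509, 0, 0]]
```

Run:
```python
from h import *
p=cv2.imread("pics/top0.png");d=np.load("pics/top0.npy");P=cloud("top",d)
for name,(v0,v1,u0,u1),h in (("mid?",(186,219,333,392),.012),("thick?",(219,254,327,388),.016),("thin?",(254,292,335,398),.008)):
    reg=np.zeros((480,640),np.uint8);reg[v0:v1,u0:u1]=1
    m=((p.min(2)>165)&(reg>0)).astype(np.uint8)
    m=cv2.morphologyEx(m,cv2.MORPH_CLOSE,np.ones((7,7)))
    n,l,st,_=cv2.connectedComponentsWithStats(m);i=1+np.argmax(st[1:,4]);mm=l==i
    pl=P[mm&(P[...,2]<.03)&(d>0)];fl=mm&(P[...,2]>.045)&(P[...,2]<.08)
    hm=np.median(pl[:,2]); 
    cs,_=cv2.findContours(mm.astype(np.uint8),cv2.RETR_EXTERNAL,cv2.CHAIN_APPROX_NONE)
    r=cv2.minAreaRect(cs[0]);box=cv2.boxPoints(r);W=np.array([ray("top",b,h) for b in box])
    e=sorted([W[1]-W[0],W[2]-W[1]],key=np.linalg.norm);L=e[1]*np.sign(e[1][1]);L/=np.linalg.norm(L)
    f=P[fl];ctr=W.mean(0)
    print(name,"hmed",hm,len(pl),"ctr",ctr[:2].round(4),"size",np.linalg.norm(e[0]).round(4),np.linalg.norm(e[1]).round(4),"yaw",np.degrees(np.arctan2(-L[0],L[1])).round(2),"fin",np.median(f,0).round(4),"pred",(ctr-.04*L)[:2].round(4))
# side view plate tops by local 
ds=np.load("pics/side0.npy");Ps=cloud("side",ds);s=cv2.imread("pics/side0.png")
for nm,(v0,v1,u0,u1) in (("mid?",(263,276,352,366)),("thick?",(268,282,318,330)),("thin?",(286,300,286,294))):
    q=Ps[v0:v1,u0:u1].reshape(-1,3);w=s[v0:v1,u0:u1].min(2).ravel()>140;print(nm,np.median(q[w],0),w.sum())
q=Ps[300:330,250:270].reshape(-1,3);print("side table",np.median(q,0))
# bed
M=np.zeros((480,640),bool);M[204:232,230:288]=1;M&=(d>0)&(P[...,2]<.2)
Q=P[M]
for _ in range(5):
    A=np.c_[Q[:,:2],np.ones(len(Q))];c=np.linalg.lstsq(A,Q[:,2],rcond=None)[0];r=A@c-Q[:,2];Q=Q[np.abs(r)<.008]
print("bed z=",c,len(Q),r.std(),"slope",np.degrees(np.arctan(np.hypot(c[0],c[1]))),"yaw",np.degrees(np.arctan2(c[1],c[0])), "x at z=.08,y=.22",(.08-c[2]-c[1]*.22)/c[0],"y=0.1",(.08-c[2]-c[1]*.1)/c[0])
Q=Ps[190:230,270:330];M=(Q[...,2]>.04)&(Q[...,1]>.02)&(Q[...,1]<.17);Q=Q[M]
z=Q@np.r_[-c[:2],1]-c[2];print("side minus top bed",np.median(z[np.abs(z)<.02]),(np.abs(z)<.02).sum())
```

```text
mid? hmed 0.01265777381780775 1006 ctr [ 0.65   -0.1946] size 0.0691 0.1515 yaw 7.27 fin [ 0.6511 -0.2336  0.0604] pred [ 0.6551 -0.2342]
thick? hmed 0.017024004424561867 1084 ctr [ 0.5505 -0.1805] size 0.0696 0.1513 yaw -7.71 fin [ 0.5437 -0.2188  0.0606] pred [ 0.5452 -0.2202]
thin? hmed 0.008713420548114081 1090 ctr [ 0.4499 -0.2029] size 0.0697 0.1519 yaw -10.84 fin [ 0.4425 -0.2406  0.0609] pred [ 0.4424 -0.2422]
mid? [nan nan nan] 0
thick? [nan nan nan] 0
thin? [nan nan nan] 0
side table [ 0.33435726 -0.21768282  0.00061528]
bed z= [ 6.97704631e-01 -5.88677117e-04 -3.23642517e-01] 1599 0.003001271347325289 slope 34.90366949730641 yaw -0.04834238557709401 x at z=.08,y=.22 0.5787148423979901 y=0.1 0.5786135943183738
side minus top bed -0.001983864247066036 1087
  return _methods._mean(a, axis=axis, dtype=dtype,
  ret = um.true_divide(
```

```bash
cat >> h.py <<'E'
def plan(targets,start=None):
    """targets: list of (tcp xyz, Rmat) ; prints shift/turn per call"""
    if start is None:
        s=sense();start=(s["tcp_pos"],R.from_quat(s["tool_rot"]).as_matrix())
    p,M=start
    for t,N in targets:
        sh=M.T@(np.asarray(t)-p)/.1; tu=R.from_matrix(M.T@N).as_rotvec()/(2*np.pi)
        print(np.round(sh,3).tolist(),np.round(tu,4).tolist(),"rows>=",round(max(np.linalg.norm(sh)*2,np.linalg.norm(tu)*360/8.59),1)); p,M=np.asarray(t),N
def down(yaw):  # tool y along (-sin,cos)
    c,s=np.cos(yaw),np.sin(yaw); y=np.array([-s,c,0]);z=np.array([0,0,-1.]);return np.c_[np.cross(y,z),y,z]
E
python3 - <<'E'
from h import *
ds=np.load("pics/side0.npy");Ps=cloud("side",ds);s=cv2.imread("pics/side0.png")
for nm,c,yaw,h in (("mid",(.65,-.1946),7.27,.012),("thick",(.5505,-.1805),-7.71,.016),("thin",(.4499,-.2029),-10.84,.008)):
    y=np.radians(yaw);L=np.array([-np.sin(y),np.cos(y)])
    uv=proj("side",[*(np.array(c)+.03*L),h])[0];u,v=uv.round().astype(int)
    q=Ps[v-3:v+4,u-4:u+5].reshape(-1,3);print(nm,uv,np.median(q,0).round(4),"fin top px",proj("side",[*(np.array(c)-.04*L),.06]).round(1),"nose corners",proj("side",[[*(np.array(c)+.075*L+k*.035*np.array([L[1],-L[0]])),h] for k in(-1,1)]).round(1).tolist())
# bed right end
p=cv2.imread("pics/top0.png");P=cloud("top",np.load("pics/top0.npy"))
from scipy.optimize import brentq
def onbed(n,uv): # intersect with bed z=.08+tan35*(x-.579)
    f=lambda z: (lambda q:q[2]-.08-.7002*(q[0]-.579))(ray(n,uv,z)); return ray(n,uv,brentq(f,-.1,.4))
g=cv2.cvtColor(p,cv2.COLOR_BGR2GRAY).astype(int)
print(g[215,284:300].tolist(),g[225,284:300].tolist()); print("low edge col260",g[228:250,260].tolist());print("up edge",g[192:208,260].tolist())
for uv in((290.5,203),(290.5,233)): print("bed end",onbed("top",uv))
print("fence/bed",onbed("top",(260,235)),"upper edge",onbed("top",(260,201.5)))
for v in(212,218,225,232): print(v,g[v,205:234].tolist(),(P[v,208:232,2]*1000).round().astype(int).tolist())
E
```

```text
mid [357.18535712 271.31696555] [ 0.6459 -0.1639  0.0129] fin top px [[373.7 268.9]] nose corners [[337.6, 267.4], [357.7, 260.2]]
thick [325.46228128 275.30754789] [ 0.5508 -0.1508  0.0173] fin top px [[334.5 275.9]] nose corners [[308.3, 268.6], [332.1, 264.6]]
thin [295.88128188 290.990028  ] [ 0.4407 -0.1839  0.0119] fin top px [[302.3 290.1]] nose corners [[279.4, 283.3], [304.5, 279.8]]
[166, 163, 164, 165, 162, 162, 156, 140, 126, 135, 144, 145, 147, 147, 146, 143] [162, 165, 166, 165, 164, 164, 158, 138, 129, 135, 142, 142, 144, 145, 147, 149]
low edge col260 [167, 169, 168, 168, 167, 158, 130, 84, 74, 79, 87, 103, 119, 109, 93, 119, 141, 147, 147, 145, 145, 143]
up edge [149, 148, 148, 150, 150, 148, 133, 127, 124, 119, 142, 158, 162, 162, 165, 164]
bed end [0.62324264 0.00529675 0.1109787 ]
bed end [0.55183032 0.00722404 0.06097579]
fence/bed [0.54705936 0.09064125 0.05763516] upper edge [0.62683093 0.08612305 0.11349122]
212 [139, 137, 129, 121, 120, 128, 129, 130, 127, 129, 133, 130, 131, 132, 131, 131, 127, 128, 143, 158, 164, 167, 165, 168, 165, 168, 165, 164, 164] [119
[... 167 characters left out ...]
143, 144, 144, 145, 145, 144, 142, 134, 146, 158, 161, 161, 160, 163, 162, 161, 163, 160] [139, 130, 109, 110, 102, 106, 102, 104, 104, 108, 108, 107, 113, 108, 114, 105, 81, 87, 86, 87, 88, 83, 91, 94]
225 [141, 142, 133, 105, 92, 116, 152, 164, 156, 141, 138, 143, 144, 144, 143, 144, 145, 143, 139, 139, 158, 165, 166, 167, 165, 165, 168, 166, 167] [136, 120, 99, 99, 89, 98, 97, 89, 91, 96, 92, 92, 99, 97, 96, 100, 96, 71, 75, 76, 68, 75, 70, 79]
232 [139, 138, 140, 128, 100, 94, 131, 158, 162, 149, 139, 139, 142, 146, 143, 146, 146, 147, 142, 139, 147, 158, 165, 167, 165, 165, 163, 165, 166] [125, 120, 110, 90, 91, 82, 83, 84, 82, 81, 82, 79, 82, 88, 87, 86, 83, 67, 67, 59, 63, 63, 61, 63]
```

Run:
```python
from h import *
T=[snapshot("top")[1] for _ in range(2)]+[np.load("pics/top0.npy")]
S=[snapshot("side")[1] for _ in range(2)]+[np.load("pics/side0.npy")]
np.savez("pics/base.npz",top=np.array(T),side=np.array(S))
N=down(np.radians(-10.84));s=sense()
pts=[(.26,.51,.23),(.34,.42,.23),(.42,.33,.23),(.44,.235,.23),(.44,.14,.20),(.44,.045,.17),(.44,-.05,.14),(.44,-.145,.12),(.4425,-.2414,.10),(.4425,-.2414,.024)]
plan([(q,N) for q in pts])
```

```text
[-0.996, -0.61, 0.01] [-0.0001, -0.0, -0.0171] rows>= 2.3
[-0.955, -0.733, 0.0] [0.0, 0.0, 0.0] rows>= 2.4
[-0.955, -0.733, 0.0] [0.0, 0.0, 0.0] rows>= 2.4
[-0.375, -0.895, 0.0] [0.0, 0.0, 0.0] rows>= 1.9
[-0.179, -0.933, 0.3] [0.0, 0.0, 0.0] rows>= 2.0
[-0.179, -0.933, 0.3] [0.0, 0.0, 0.0] rows>= 2.0
[-0.179, -0.933, 0.3] [0.0, 0.0, 0.0] rows>= 2.0
[-0.179, -0.933, 0.2] [0.0, 0.0, 0.0] rows>= 1.9
[-0.206, -0.942, 0.2] [0.0, 0.0, 0.0] rows>= 2.0
[0.0, 0.0, 0.76] [0.0, 0.0, 0.0] rows>= 1.5
```

```bash
python3 -m inch '[[-0.2,[-1,-0.61,0],[0,0,-0.017]],[-0.2,[-1,-0.61,0],[0,0,-0.017]],[-0.2,[-1,-0.61,0],[0,0,-0.017]]]' 40
python3 -m inch '[[-0.2,[-0.955,-0.733,0],[0,0,0]],[-0.2,[-0.955,-0.733,0],[0,0,0]],[-0.2,[-0.955,-0.733,0],[0,0,0]]]'
python3 -m inch '[[-0.2,[-0.955,-0.733,0],[0,0,0]],[-0.2,[-0.955,-0.733,0],[0,0,0]],[-0.2,[-0.955,-0.733,0],[0,0,0]]]'
python3 -m inch '[[-0.2,[-0.375,-0.895,0],[0,0,0]],[-0.2,[-0.375,-0.895,0],[0,0,0]],[-0.2,[-0.375,-0.895,0],[0,0,0]]]'
python3 -m inch '[[-0.2,[-0.179,-0.933,0.3],[0,0,0]],[-0.2,[-0.179,-0.933,0.3],[0,0,0]],[-0.2,[-0.179,-0.933,0.3],[0,0,0]]]'
```

```text
t: 0.6
tcp_pos: [0.2624, 0.5072, 0.2311]
tool_rot: [0.096, 0.995, -0.001, 0.0]
force: [-1.3, 0.4, -0.2]
finger_gap: 0.599
t: 0.9
tcp_pos: [0.3427, 0.4178, 0.2315]
tool_rot: [0.096, 0.995, -0.0, 0.0]
force: [-0.6, -0.9, -0.6]
finger_gap: 0.598
t: 1.2
tcp_pos: [0.4232, 0.3278, 0.2316]
tool_rot: [0.096, 0.995, 0.0, 0.001]
force: [-0.1, 1.0, -0.0]
finger_gap: 0.598
t: 1.5
tcp_pos: [0.4416, 0.2309, 0.2313]
tool_rot: [0.098, 0.995, -0.001, 0.0]
force: [0.1, 0.7, -0.7]
finger_gap: 0.597
t: 1.8
tcp_pos: [0.4392, 0.1367, 0.1999]
tool_rot: [0.098, 0.995, -0.001, -0.002]
force: [0.4, 1.2, 0.3]
finger_gap: 0.599
```

```bash
python3 -m inch '[[-0.2,[-0.179,-0.933,0.3],[0,0,0]],[-0.2,[-0.179,-0.933,0.3],[0,0,0]],[-0.2,[-0.179,-0.933,0.3],[0,0,0]]]'
python3 -m inch '[[-0.2,[-0.179,-0.933,0.3],[0,0,0]],[-0.2,[-0.179,-0.933,0.3],[0,0,0]],[-0.2,[-0.179,-0.933,0.3],[0,0,0]]]'
python3 -m inch '[[-0.2,[-0.179,-0.933,0.2],[0,0,0]],[-0.2,[-0.179,-0.933,0.2],[0,0,0]],[-0.2,[-0.179,-0.933,0.2],[0,0,0]]]'
python3 -m inch '[[-0.2,[-0.206,-0.942,0.2],[0,0,0]],[-0.2,[-0.206,-0.942,0.2],[0,0,0]],[-0.2,[-0.206,-0.942,0.2],[0,0,0]],[-0.2,[-0.206,-0.942,0.2],[0,0,0]]]'
python3 - <<'E'
from h import *
p,_=snapshot("side");crop("s",p,250,210,410,330,"c5",5)
N=down(np.radians(-10.84));plan([((.4425,-.2414,.10),N),((.4425,-.2414,.024),N)])
E
```

```text
t: 2.1
tcp_pos: [0.4407, 0.0419, 0.1703]
tool_rot: [0.098, 0.995, -0.0, -0.001]
force: [0.3, 0.4, -0.3]
finger_gap: 0.599
t: 2.4
tcp_pos: [0.442, -0.0533, 0.1406]
tool_rot: [0.098, 0.995, -0.0, 0.001]
force: [0.4, 0.3, 0.6]
finger_gap: 0.6
t: 2.7
tcp_pos: [0.443, -0.1486, 0.1212]
tool_rot: [0.097, 0.995, -0.001, 0.002]
force: [-0.5, 0.4, 0.5]
finger_gap: 0.597
t: 3.1
tcp_pos: [0.4434, -0.2402, 0.1014]
tool_rot: [0.095, 0.995, 0.001, -0.0]
force: [-0.1, 0.6, -0.4]
finger_gap: 0.604
[-0.0, -0.023, 0.015] [0.0002, -0.0002, -0.0] rows>= 0.1
[0.0, 0.0, 0.76] [0.0, 0.0, 0.0] rows>= 1.5
```

View pics/c5.png

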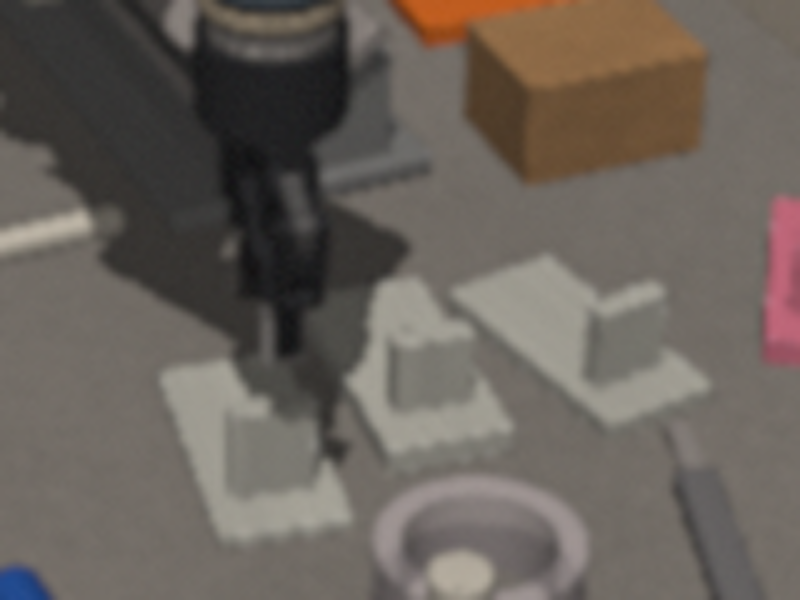

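The gripper hangs at crop (285,340), straight above the thin spacer's fin (270,410). I'll descend and grip.

```bash
python3 -m inch '[[-0.2,[0,-0.01,0.4],[0,0,0]],[-0.2,[0,-0.01,0.77],[0,0,0]],[-0.2,[0,-0.01,0.77],[0,0,0]],[1,[0,-0.01,0.77],[0,0,0]],[1,[0,-0.01,0.77],[0,0,0]],[1,[0,-0.01,0.77],[0,0,0]],[1,[0,-0.01,0.77],[0,0,0]],[1,[0,-0.01,0.77],[0,0,0]]]' 70
python3 -m inch '[[1,[0,0,-0.4],[0,0,0]],[1,[0,0,-1],[0,0,0]],[1,[0,0,-1],[0,0,0]]]'
python3 - <<'E'
from h import *
th=np.radians(35)
B=R.from_rotvec([0,-th,0]).as_matrix()@down(0); print(B)
n=B[:,2]*-1; g=np.array([.581,.217,.08]);print(n)
def tcp(y,x,h): # fin at gate-y, x, height of underside above bed
    return g+np.array([0,1,0])*y+np.array([np.cos(th),0,np.sin(th)])*x+n*(h+.042-.0187)
s=sense();print(s["tcp_pos"],s["finger_gap"],s["force"])
# nose y=-45 -> fin y=-160
plan([((.44,-.15,.16),down(0)),((.44,-.055,.19),B),((.49,.03,.17),B),(tcp(-.165,0,.03),B),(tcp(-.165,0,.006),B)])
print(tcp(-.165,0,.03))
E
```

```text
t: 3.95
tcp_pos: [0.4435, -0.2425, 0.0265]
tool_rot: [0.095, 0.995, -0.001, 0.002]
force: [1.5, 3.5, 6.7]
finger_gap: 0.151
t: 4.25
tcp_pos: [0.4448, -0.2443, 0.1294]
tool_rot: [0.095, 0.995, -0.003, 0.004]
force: [0.8, -0.5, -1.8]
finger_gap: 0.151
[[-0.81915204  0.          0.57357644]
 [ 0.          1.          0.        ]
 [-0.57357644  0.         -0.81915204]]
[-0.57357644 -0.          0.81915204]
[ 0.44482676 -0.24430874  0.12935958] 0.1510544418803648 [ 0.79724187 -0.49401036 -1.75323434]
[0.223, 0.915, -0.313] [-0.001, 0.0013, -0.0302] rows>= 2.0
[0.0, 0.95, -0.3] [0.0, -0.0972, 0.0] rows>= 4.1
[-0.295, 0.85, 0.451] [0.0, 0.0, 0.0] rows>= 2.0
[-0.229, 0.22, 0.726] [0.0, 0.0, 0.0] rows>= 1.6
[-0.0, 0.0, 0.24] [0.0, 0.0, 0.0] rows>= 0.5
[0.55042838 0.052      0.1236608 ]
```

```bash
python3 -m inch '[[1,[0.223,0.915,-0.313],[0,0,-0.03]],[1,[0.223,0.915,-0.313],[0,0,-0.03]],[1,[0.223,0.915,-0.313],[0,0,-0.03]]]'
python3 -m inch '[[1,[0,0.5,-0.3],[0,-0.024,0]],[1,[0,0.95,-0.3],[0,-0.048,0]],[1,[0,0.95,-0.3],[0,-0.0972,0]],[1,[0,0.95,-0.3],[0,-0.0972,0]],[1,[0,0.95,-0.3],[0,-0.0972,0]]]'
python3 -m inch '[[1,[-0.295,0.85,0.45],[0,0,0]],[1,[-0.295,0.85,0.45],[0,0,0]],[1,[-0.295,0.85,0.45],[0,0,0]],[1,[-0.295,0.85,0.45],[0,0,0]]]'
cat >> h.py <<'E'
th=np.radians(35)
B=R.from_rotvec([0,-th,0]).as_matrix()@down(0); nb=-B[:,2]; gate=np.array([.581,.217,.08])
upv=np.array([np.cos(th),0,np.sin(th)])
def tcpb(y,x,h,off=.0255): return gate+np.array([0,1,0])*y+upv*x+nb*(h+off)
def gpos(p=None):
    s=sense(); d=(s["tcp_pos"] if p is None else p)-gate; f=s["force"]
    print("gate coords of fin: y %.4f x %.4f h %.4f"%(d[1],d@upv,d@nb-.0255),"force y %.1f x %.1f n %.1f"%(f[1],f@upv,f@nb),"gap",round(s["finger_gap"],3),"t",s["t"])
E
python3 - <<'E'
from h import *
gpos();plan([(tcpb(-.165,0,.02),B),(tcpb(-.165,0,.006),B)])
p,_=snapshot("side");crop("s",p,220,120,380,240,"c6",5)
p,_=snapshot("top");crop("s",p,160,160,320,280,"c7",5)
E
```

```text
t: 4.55
tcp_pos: [0.4349, -0.1426, 0.1568]
tool_rot: [-0.002, 1.0, 0.002, -0.001]
force: [1.0, -0.3, -2.5]
finger_gap: 0.152
t: 5.05
tcp_pos: [0.4519, -0.0402, 0.2218]
tool_rot: [0.012, 0.963, -0.007, 0.27]
force: [-0.7, -0.5, -2.4]
finger_gap: 0.156
t: 5.45
tcp_pos: [0.5036, 0.0457, 0.1981]
tool_rot: [0.006, 0.963, -0.007, 0.27]
force: [0.1, -0.1, -1.7]
finger_gap: 0.155
gate coords of fin: y -0.1713 x 0.0043 h 0.1156 force y -0.1 x -0.9 n -1.4 gap 0.155 t 5.45
[-0.019, 0.08, 0.956] [-0.0027, -0.0104, -0.0011] rows>= 1.9
[-0.0, 0.0, 0.14] [0.0, 0.0, 0.0] rows>= 0.3
```

View pics/c6.png

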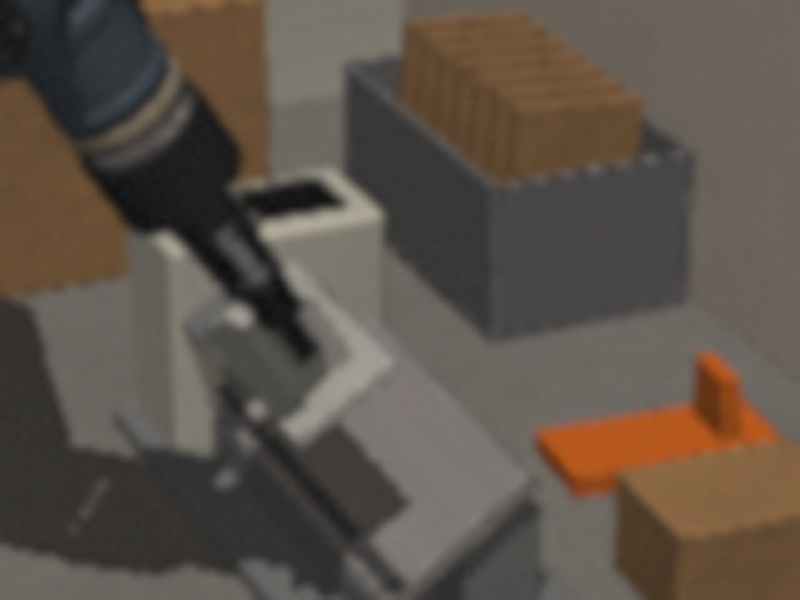

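View pics/c7.png

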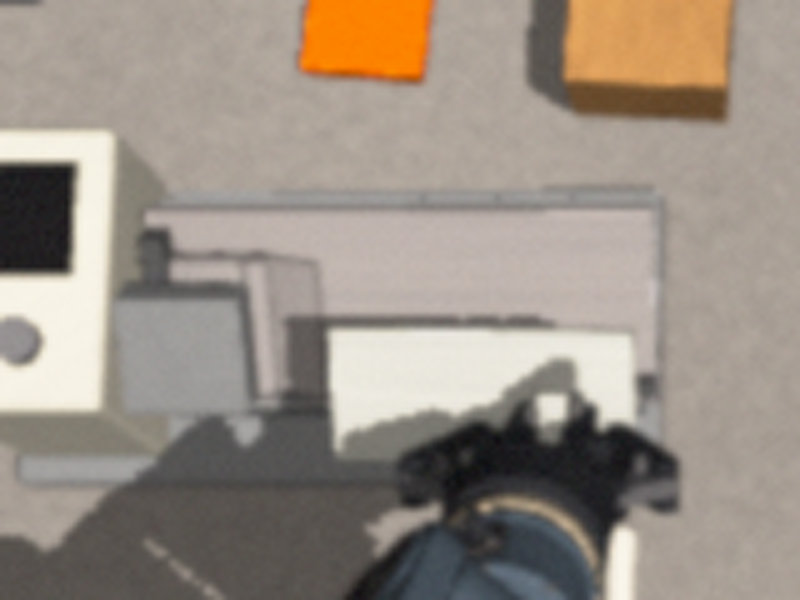

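```bash
python3 -m inch '[[1,[-0.02,0.08,0.3],[-0.0027,-0.0104,-0.0011]],[1,[-0.02,0.08,0.7],[-0.0027,-0.0104,-0.0011]],[1,[-0.02,0.08,0.92],[-0.0027,-0.0104,-0.0011]],[1,[-0.02,0.08,0.92],[-0.0027,-0.0104,-0.0011]],[1,[-0.02,0.08,0.92],[-0.0027,-0.0104,-0.0011]]]'
python3 - <<'E'
from h import *
gpos();plan([(tcpb(-.165,0,.006),B),(tcpb(-.165,0,.0),B)])
E
```

```text
t: 6.05
tcp_pos: [0.5693, 0.0563, 0.1482]
tool_rot: [0.005, 0.961, -0.008, 0.277]
force: [-0.3, -0.1, -2.3]
finger_gap: 0.153
gate coords of fin: y -0.1607 x 0.0296 h 0.0371 force y -0.1 x -1.5 n -1.8 gap 0.153 t 6.05
[0.28, -0.039, 0.326] [-0.0028, -0.008, -0.0007] rows>= 0.9
[-0.0, 0.0, 0.06] [0.0, 0.0, 0.0] rows>= 0.1
```

Run:
```python
from h import *
print(sense()["q"])
```

```text
[-0.12176385  0.50125438  2.06209639  1.18638644  0.05121991 -2.85500069]
```

```bash
python3 -m inch '[[1,[0,0,0],[0,0,0]],[1,[0,0,0],[0,0,0]]]'
python3 - <<'E'
from h import *
gpos();print(sense()["q"]);plan([(tcpb(-.165,0.003,.012),B)])
E
```

```text
t: 6.25
tcp_pos: [0.5678, 0.0572, 0.1499]
tool_rot: [0.004, 0.961, -0.007, 0.277]
force: [-0.1, -0.0, -2.3]
finger_gap: 0.152
gate coords of fin: y -0.1598 x 0.0293 h 0.0393 force y -0.0 x -1.4 n -1.9 gap 0.152 t 6.25
[-0.12078032  0.49663652  2.06527693  1.18689121  0.05156254 -2.85501497]
[0.249, -0.048, 0.287] [-0.0026, -0.0078, -0.0006] rows>= 0.8
```

```bash
python3 -m inch '[[1,[0.25,-0.05,0.25],[0,0.005,0]],[1,[0.25,-0.05,0.25],[0,0.005,0]],[1,[0.25,-0.05,0.25],[0,0.005,0]]]'
python3 - <<'E'
from h import *
gpos();print(sense()["q"]);plan([(tcpb(-.165,0.003,.006),B)])
E
```

```text
t: 6.55
tcp_pos: [0.5652, 0.0541, 0.1228]
tool_rot: [0.005, 0.967, -0.009, 0.256]
force: [-0.3, 0.4, -3.0]
finger_gap: 0.156
gate coords of fin: y -0.1629 x 0.0116 h 0.0186 force y 0.4 x -2.0 n -2.3 gap 0.156 t 6.55
[-0.12345003  0.5489492   2.05897277  1.18290336  0.04487146 -2.85466552]
[0.074, -0.019, 0.134] [-0.0032, -0.0148, -0.0008] rows>= 0.6
```

```bash
python3 -m inch '[[1,[0.06,0,0.06],[0,0.003,0.003]],[1,[0.06,0,0.1],[0,0.003,0.003]],[1,[0.06,0,0.13],[0,0.003,0.003]],[1,[0.06,0,0.13],[0,0.003,0.003]]]'
python3 - <<'E'
from h import *
gpos();print(sense()["q"]);plan([(tcpb(-.165,0.003,.003),B)])
E
```

```text
t: 6.95
tcp_pos: [0.5666, 0.0543, 0.1093]
tool_rot: [0.015, 0.969, -0.006, 0.247]
force: [-2.7, -0.6, 2.6]
finger_gap: 0.151
gate coords of fin: y -0.1627 x 0.0050 h 0.0068 force y -0.6 x -0.7 n 3.7 gap 0.151 t 6.95
[-0.12182926  0.57724761  2.0505098   1.20278506  0.04246248 -2.85405917]
[0.015, -0.023, 0.04] [-0.0032, -0.0177, -0.004] rows>= 0.8
```

```bash
python3 -m inch '[[0,[0,0,0],[0,0,0]],[0,[0,0,0],[0,0,0]],[0,[0,0,0],[0,0,0]],[0,[0,0,-0.2],[0,0,0]],[0,[0,0,-0.6],[0,0,0]],[0,[0,0,-0.8],[0,0,0]],[0,[0,0,-0.8],[0,0,0]]]'
python3 - <<'E'
from h import *
gpos();print(sense()["q"])
p,_=snapshot("side");crop("s",p,220,120,380,240,"c8",5)
p,_=snapshot("top");crop("s",p,160,160,320,280,"c9",5)
E
```

```text
t: 7.65
tcp_pos: [0.5333, 0.0573, 0.1727]
tool_rot: [0.014, 0.969, -0.003, 0.247]
force: [0.4, -0.4, -0.1]
finger_gap: 0.502
gate coords of fin: y -0.1597 x 0.0141 h 0.0778 force y -0.4 x 0.2 n -0.3 gap 0.502 t 7.65
[-0.12935533  0.40838048  2.08267444  0.31323771  0.1602881  -1.96878767]
```

View pics/c8.png

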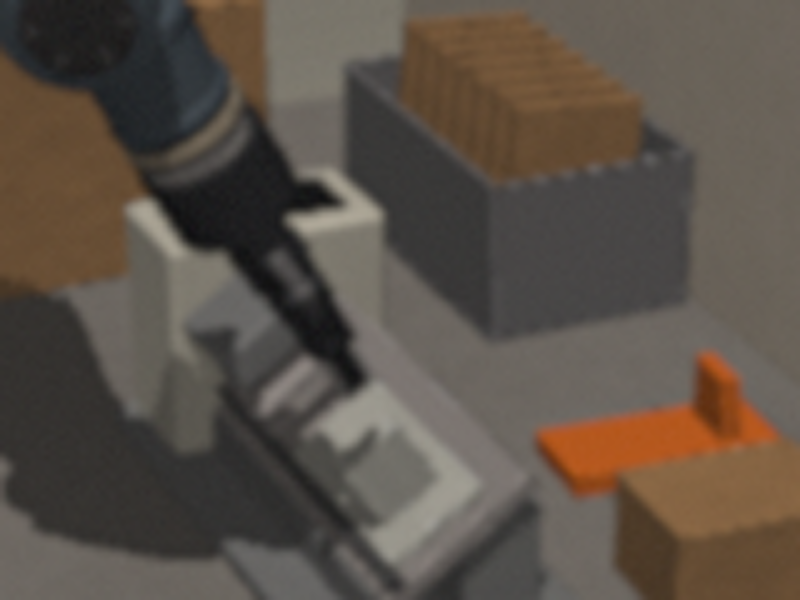

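View pics/c9.png

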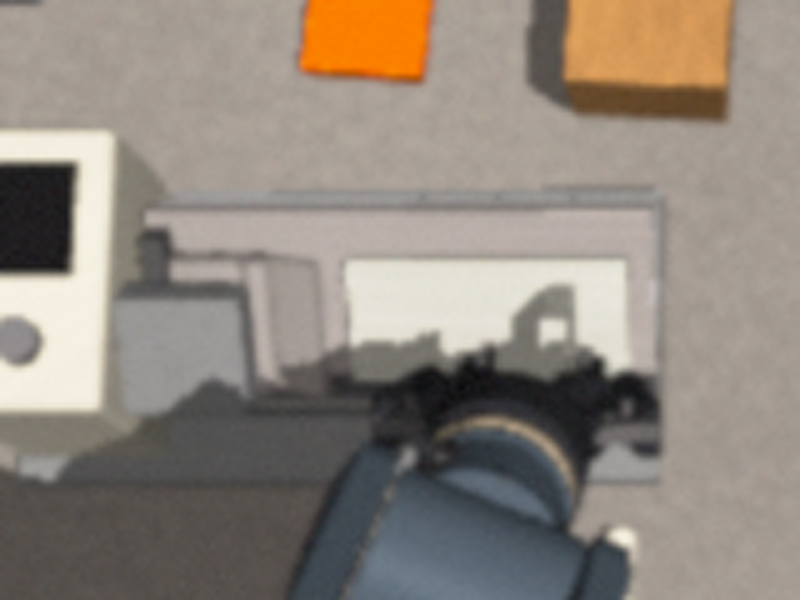

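```bash
cat >> h.py <<'E'
def tilt(deg): return R.from_rotvec([0,-np.radians(deg),0]).as_matrix()@down(0)
def tb(y,x,h,deg=22,g=.042): # tcp for gripping fin (gate coords y,x of fin, underside height h)
    T=tilt(deg); return gate+np.array([0,1,0])*y+upv*x+nb*(h+g)+T[:,2]*.0187
def fin(deg=22,x0=None,g=.042):
    s=sense();T=R.from_quat(s["tool_rot"]).as_matrix();d=s["tcp_pos"]-T[:,2]*.0187-gate;f=s["force"]
    print("fin gate: y %.4f x %.4f h %.4f"%(d[1],d@upv,d@nb-g),"F y %.1f x %.1f n %.1f"%(f[1],f@upv,f@nb),"gap",round(s["finger_gap"],3),"t",round(s["t"],2),"toolz",T[:,2].round(3),"tooly",T[:,1].round(3),"q456",s["q"][3:].round(2))
E
python3 - <<'E'
from h import *
fin();plan([(tb(-.163,-.003,.05),tilt(22)),(tb(-.163,-.003,.0),tilt(22))])
E
```

```text
fin gate: y -0.1591 x 0.0170 h 0.0814 F y 0.6 x -0.2 n -1.0 gap 0.496 t 7.75 toolz [ 0.483 -0.012 -0.876] tooly [0.026 1.    0.   ] q456 [ 0.32  0.16 -1.98]
[0.187, -0.037, 0.333] [-0.0018, 0.0191, -0.0037] rows>= 0.8
[-0.112, 0.0, 0.487] [0.0, 0.0, 0.0] rows>= 1.0
```

```bash
python3 -m inch '[[0,[0.187,-0.037,0.333],[-0.0018,0.0191,-0.0037]],[0,[0.187,-0.037,0.333],[-0.0018,0.0191,-0.0037]],[0,[0.187,-0.037,0.333],[-0.0018,0.0191,-0.0037]],[0,[0.187,-0.037,0.333],[-0.0018,0.0191,-0.0037]]]'
python3 - <<'E'
from h import *
fin();plan([(tb(-.163,-.003,.0),tilt(22))])
E
```

```text
t: 8.15
tcp_pos: [0.5324, 0.0543, 0.1341]
tool_rot: [0.001, 0.982, 0.001, 0.189]
force: [1.3, 0.1, -0.9]
finger_gap: 0.497
fin gate: y -0.1628 x -0.0045 h 0.0484 F y 0.1 x 0.5 n -1.5 gap 0.497 t 8.15 toolz [ 0.372  0.002 -0.928] tooly [0.002 1.    0.003] q456 [ 0.21  0.25 -1.9 ]
[-0.125, -0.003, 0.468] [0.0003, -0.0004, -0.0005] rows>= 1.0
```

```bash
python3 -m inch '[[0,[-0.06,0,0.24],[0,0,0]],[0,[-0.125,0,0.46],[0,0,0]],[0,[-0.125,0,0.46],[0,0,0]],[1,[-0.125,0,0.46],[0,0,0]],[1,[-0.125,0,0.46],[0,0,0]],[1,[-0.125,0,0.46],[0,0,0]],[1,[-0.125,0,0.46],[0,0,0]]]' 50
python3 - <<'E'
from h import *
fin()
E
python3 -m inch '[[1,[0,0.15,0],[0,0,0]],[1,[0,0.3,0],[0,0,0]],[1,[0,0.3,0],[0,0,0]]]'
python3 - <<'E'
from h import *
fin();print(tilt(22).T@nb, tilt(22).T@upv)
E
```

```text
t: 8.85
tcp_pos: [0.5607, 0.0542, 0.097]
tool_rot: [0.001, 0.982, 0.001, 0.189]
force: [-4.7, 1.3, 7.0]
finger_gap: 0.158
fin gate: y -0.1628 x -0.0026 h 0.0017 F y 1.3 x 0.2 n 8.5 gap 0.158 t 8.85 toolz [ 0.372  0.001 -0.928] tooly [0.002 1.    0.002] q456 [ 0.25  0.2  -1.94]
t: 9.15
tcp_pos: [0.5607, 0.0854, 0.097]
tool_rot: [0.0, 0.982, 0.001, 0.189]
force: [-4.0, 4.5, 8.5]
finger_gap: 0.161
fin gate: y -0.1317 x -0.0027 h 0.0018 F y 4.5 x 1.5 n 9.2 gap 0.161 t 9.15 toolz [ 0.372  0.002 -0.928] tooly [-0.     1.     0.002] q456 [ 0.12  0.2  -1.74]
[ 0.22495105  0.         -0.97437006] [-0.97437006  0.         -0.22495105]
```

```bash
for i in 1; do
python3 -m inch '[[1,[0,0.1,0],[0,0,0]],[1,[0,0.2,0],[0,0,0]],[1,[0,0.2,0],[0,0,0]]]'
python3 -c "from h import *;fin()"
python3 -m inch '[[1,[0,0.1,0],[0,0,0]],[1,[0,0.1,0],[0,0,0]]]'
python3 -c "from h import *;fin()"
done
```

```text
t: 9.45
tcp_pos: [0.5607, 0.1042, 0.097]
tool_rot: [0.001, 0.982, 0.001, 0.189]
force: [-5.0, 1.8, 8.6]
finger_gap: 0.159
fin gate: y -0.1128 x -0.0027 h 0.0018 F y 1.8 x 0.8 n 9.9 gap 0.159 t 9.45 toolz [ 0.371  0.001 -0.929] tooly [0.001 1.    0.002] q456 [ 0.04  0.2  -1.62]
t: 9.65
tcp_pos: [0.5606, 0.1139, 0.0969]
tool_rot: [0.001, 0.982, 0.001, 0.189]
force: [-5.0, -0.1, 8.2]
finger_gap: 0.16
fin gate: y -0.1031 x -0.0027 h 0.0018 F y -0.1 x 0.6 n 9.6 gap 0.16 t 9.65 toolz [ 0.371  0.001 -0.929] tooly [0.001 1.    0.002] q456 [-0.01  0.21 -1.56]
```

```bash
python3 -m inch '[[1,[0,0.05,0],[0,0,0]],[1,[0,0.1,0],[0,0,0]],[1,[0,0.1,0],[0,0,0]]]'|sed -n '2p;4p'
python3 -m inch '[[1,[0,0.05,0],[0,0,0]],[1,[0,0.1,0],[0,0,0]],[1,[0,0.1,0],[0,0,0]]]'|sed -n '2p;4p'
python3 -m inch '[[1,[0,0.05,0],[0,0,0]],[1,[0,0.08,0],[0,0,0]],[1,[0,0.08,0],[0,0,0]]]'|sed -n '2p;4p'
python3 -c "from h import *;fin()"
```

```text
tcp_pos: [0.5606, 0.1233, 0.097]
force: [-5.3, -3.6, 9.2]
tcp_pos: [0.5606, 0.1331, 0.097]
force: [-5.8, -4.4, 9.1]
tcp_pos: [0.5606, 0.1409, 0.097]
force: [-5.2, -5.8, 8.6]
fin gate: y -0.0761 x -0.0027 h 0.0018 F y -5.8 x 0.7 n 10.0 gap 0.155 t 10.55 toolz [ 0.37   0.    -0.929] tooly [0.002 1.    0.001] q456 [-0.11  0.22 -1.4 ]
```

```bash
python3 -m inch '[[1,[0,0.04,0],[0,0,0]],[1,[0,0.04,0],[0,0,0]]]'|sed -n '2p;4p'
python3 -m inch '[[1,[0,0.04,0],[0,0,0]],[1,[0,0.04,0],[0,0,0]]]'|sed -n '2p;4p'
python3 -m inch '[[1,[0,0.02,0],[0,0,0]],[1,[0,0.02,0],[0,0,0]]]'|sed -n '2p;4p'
python3 -c "from h import *;fin()"
```

```text
tcp_pos: [0.5606, 0.1449, 0.0969]
force: [-5.2, -5.1, 9.0]
tcp_pos: [0.5605, 0.1465, 0.097]
force: [-5.9, -19.1, 10.4]
tcp_pos: [0.5604, 0.1466, 0.097]
force: [-5.4, -29.4, 12.2]
fin gate: y -0.0703 x -0.0028 h 0.0019 F y -29.4 x 2.5 n 13.1 gap 0.157 t 11.15 toolz [ 0.368 -0.004 -0.93 ] tooly [ 0.004  1.    -0.003] q456 [-0.15  0.23 -1.35]
```

```bash
python3 -m inch '[[1,[0,-0.03,0],[0,0,0]],[1,[0,-0.03,0],[0,0,0]]]'|sed -n '2p;4p'
python3 - <<'E'
from h import *
fin()
b=np.load("pics/base.npz")
p,d0=snapshot("top");crop("s",p,160,160,320,280,"d1",5)
T=[d0]+[snapshot("top")[1] for _ in range(2)]
p,d0=snapshot("side");crop("s",p,220,120,380,240,"d2",5)
S=[d0]+[snapshot("side")[1] for _ in range(2)]
np.savez("pics/thin.npz",top=np.array(T),side=np.array(S))
D=(np.median(b["top"],0)-np.median(T,0))*1000
print(np.round(D[212:240:2,203:228]).astype(int))
D=(np.median(b["side"],0)-np.median(S,0))*1000
print(np.round(D[176:212:2,262:296:2]).astype(int))
E
```

```text
tcp_pos: [0.5605, 0.1465, 0.0969]
force: [-4.7, -12.1, 9.6]
fin gate: y -0.0705 x -0.0028 h 0.0018 F y -12.1 x 1.7 n 10.6 gap 0.156 t 11.35 toolz [ 0.37  -0.001 -0.929] tooly [0.003 1.    0.   ] q456 [-0.13  0.23 -1.37]
[[  1  -3   0   1   3   0   2  -3   0   5   3   1   3   4   7   8   1   0
    2   2 -15   9   9   9   4]
 [  1   4  -3   4   5   4   0   3  -3   0  -2   6  -1  -1   6   4   1   2
    5   3   1   4   5   7   3]
 [  4   3  -3  -3  -4  -3   0   4   1   5  -4   8   9   6  -1   5   8   2
    5   1  -2  12  10   8   4]
 [  2  -2  -1   0   2   0  -7   5   5   3   2   7   2   9   5  -1   5   4
    2   0   3  14   6   9  10]
 [ -4   2  -1   3   1  -1  -1   2   4   5   1   7  -4   5   3   5   5   1
    0   2   6   6   1   7   8]
 [  0   1  -3  -2   6   0   3   3   0   4   0   9   0   4   0   4   2   3
    8   2 137 147 168 177 172]
 [ -2  -1  -4   1   1   0  -1   6  -2   3  -3   6   0   1   8   6 147 164
  172 174 173 182 203 200 204]
 [ -3  -1  -2   0   1   3   3   0   5   2  -5   5   1   3 188 181 180 184
  192 192 193 195 215 219 200]
 [  2  -4   1   1  54  55  55  71  88  8
[... 1169 characters left out ...]
  5   4   1  -6  -2  91 114 147 136 130  99   1  15   4   0]
 [  7   7   3   5   0   3  -7   1 101 144 125  98  90  76  14  15  -3]
 [ -2  -1   6  -3   3   8  -7   4  70 112 103  68  88  75  53  12  11]
 [ -6  -5   8  -1   4   5  66  85  71  68  71  96  81  52  50  44  16]
 [ 10 -10   7   6   3  -1   5  75  58  50  87  85  74  51  36  38   5]
 [ -2  -1   1  -5   6   2  11  10  52  77  73  72  68  49  30  20  13]
 [  5  -2  -9   2   3   8  -5 -28  74  64  54  58  45  36  25  14  14]
 [  0  -3   5  -3  -5   0 -18  17  13  61  48  34  33  16   5  13  20]
 [  0   1   0  -2   7  -5  -2  15  20  18  38  21  21  12  15  12  18]
 [  0   4  14   3   3   5   0   3  12   6  12  25  18  11  11  19  18]]
```

View pics/d1.png

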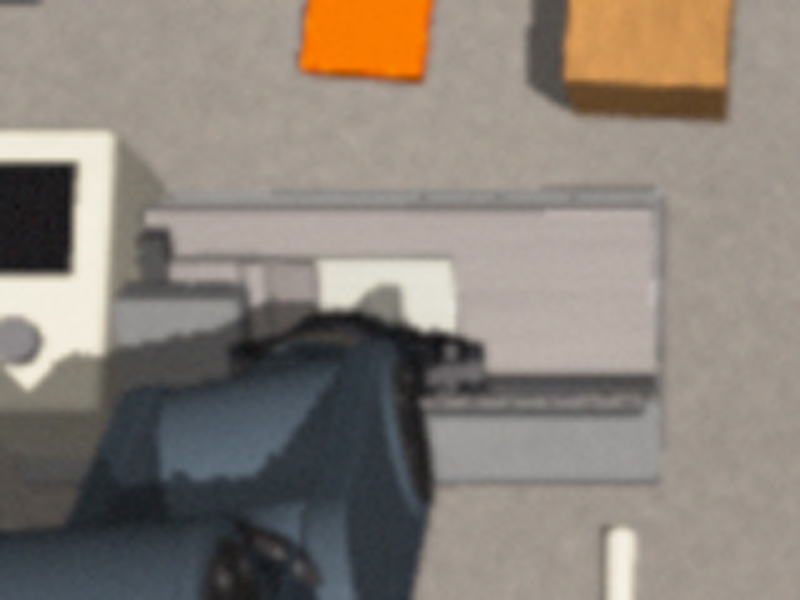

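View pics/d2.png

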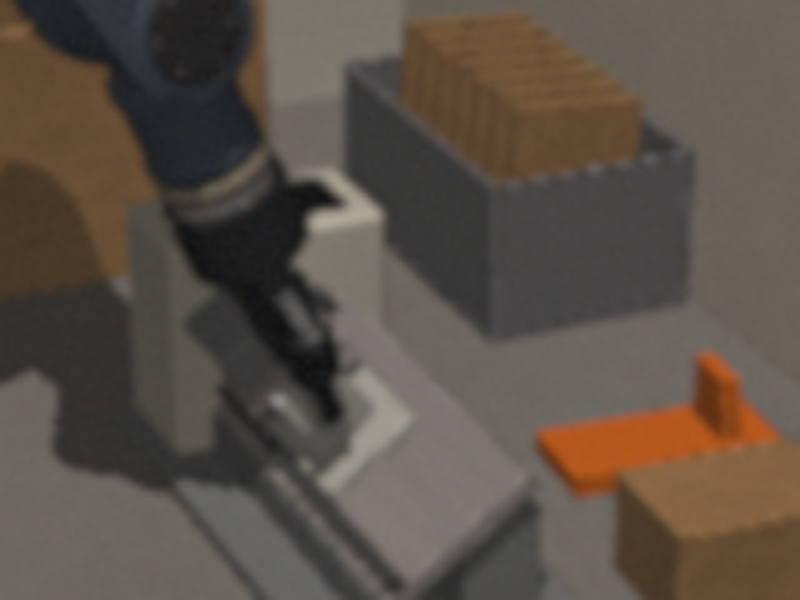

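Run:
```python
from h import *
b=np.load("pics/base.npz");t=np.load("pics/thin.npz")
D=(b["top"].mean(0)-t["top"].mean(0))*1000
def st(n,v0,v1,u0,u1):
    q=D[v0:v1,u0:u1].ravel();q=q[np.abs(q)<12];print(n,"mean %.2f se %.2f n %d"%(q.mean(),q.std()/len(q)**.5,len(q)))
st("shoe sole/lip",213,222,211,223);st("lip only",213,222,215,222);st("sole part",213,219,210,214);st("head",217,225,186,206);st("bed upper",203,210,195,285);st("bed right",203,230,255,285);st("tower",190,216,175,184)
```

```text
shoe sole/lip mean 2.82 se 0.24 n 105
lip only mean 2.91 se 0.29 n 62
sole part mean 1.63 se 0.43 n 24
head mean 0.05 se 0.18 n 157
bed upper mean -0.04 se 0.09 n 615
bed right mean -0.05 se 0.08 n 775
tower mean 0.04 se 0.14 n 226
```

```bash
python3 -m inch '[[0.4,[0,0,0],[0,0,0]],[0.4,[0,0,0],[0,0,0]],[0.4,[0,0,0],[0,0,0]],[0.4,[0,0,0],[0,0,0]],[0.4,[0,0,-0.2],[0,0,0]],[0.4,[0,0,-0.6],[0,0,0]],[0.4,[0,0,-1],[0,0,0]],[0.4,[0,0,-1],[0,0,0]]]'
python3 -m inch '[[0.4,[1,0,-0.5],[0,0,0]],[0.4,[1,0,-0.5],[0,0,0]],[0.4,[1,0,-0.5],[0,0,0]],[0.4,[1,0,-0.5],[0,0,0]]]'
python3 - <<'E'
from h import *
p,d0=snapshot("top");crop("s",p,160,160,320,280,"e1",5)
T=[d0]+[snapshot("top")[1] for _ in range(2)]
p,d0=snapshot("side");crop("s",p,220,120,380,240,"e2",5)
S=[d0]+[snapshot("side")[1] for _ in range(2)]
np.savez("pics/thin2.npz",top=np.array(T),side=np.array(S))
b=np.load("pics/base.npz")
for nm,lst in(("top",T),("side",S)):
  D=(b[nm].mean(0)-np.mean(lst,0))*1000
  def st(n,v0,v1,u0,u1):
    q=D[v0:v1,u0:u1].ravel();m=np.median(q);q=q[np.abs(q-m)<10];print(nm,n,"mean %.2f se %.2f n %d"%(q.mean(),q.std()/len(q)**.5,len(q)))
  if nm=="top":
    st("shoe",213,222,211,223);st("lip all",213,238,214,222);st("head",220,238,188,206);st("bed upper",203,210,195,285);st("tower",190,216,175,184)
E
```

```text
t: 12.45
tcp_pos: [0.5253, 0.1497, 0.1933]
tool_rot: [0.001, 0.981, 0.001, 0.193]
force: [-0.0, 0.6, 0.3]
finger_gap: 0.297
t: 12.85
tcp_pos: [0.4107, 0.1493, 0.1977]
tool_rot: [0.001, 0.982, 0.001, 0.188]
force: [0.3, -0.3, -0.2]
finger_gap: 0.301
top shoe mean 2.62 se 0.23 n 105
top lip all mean 2.71 se 0.17 n 195
top head mean 0.06 se 0.12 n 321
top bed upper mean -0.04 se 0.09 n 614
top tower mean 0.00 se 0.16 n 226
```

View pics/e1.png

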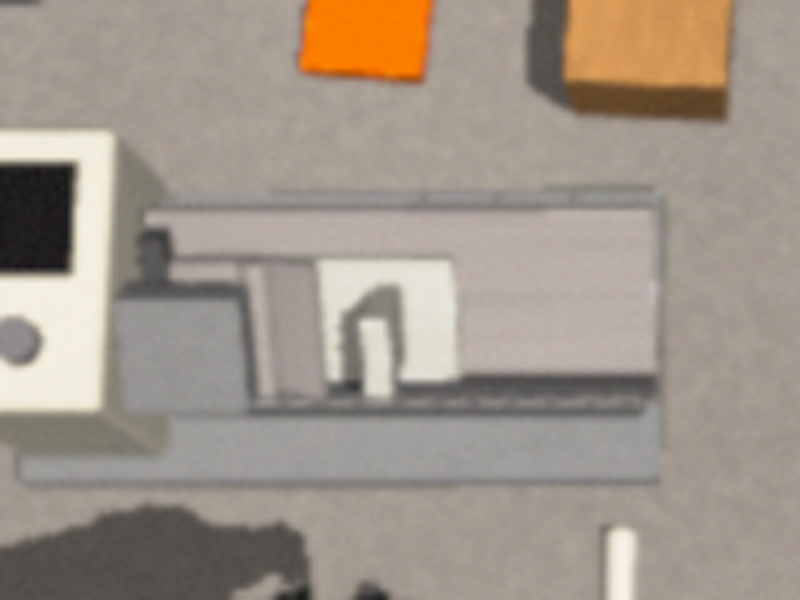

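View pics/e2.png

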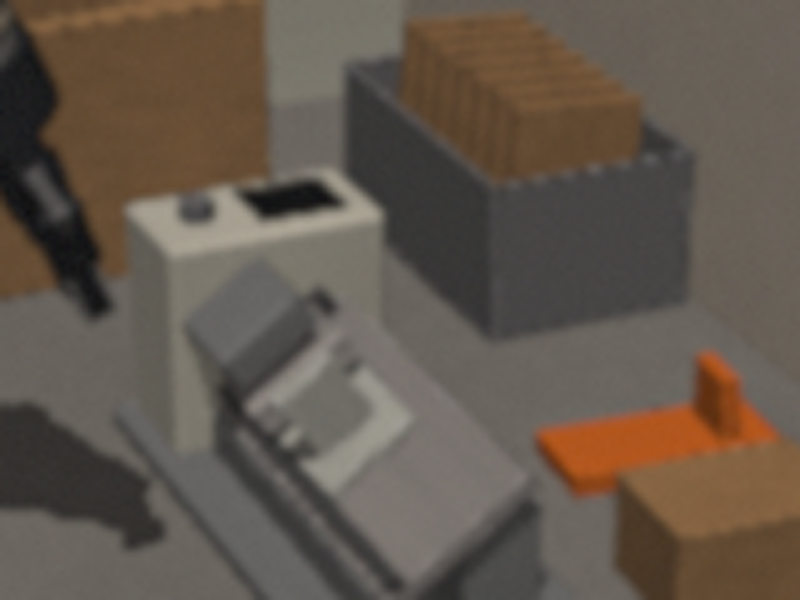

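Run:
```python
from h import *
T=np.load("pics/thin2.npz")["top"].mean(0);b=np.load("pics/base.npz")["top"].mean(0)
D=(b-T)*1000
for c in range(226,254,3): 
    q=np.r_[D[213:221,c:c+3].ravel()];print(c,round(float(np.median(q)),2),end=" | ")
print()
for r in range(212,236,3):
    q=D[r:r+3,241:250].ravel();print(r,round(float(np.median(q)),2),end=" | ")
print()
P=cloud("top",T)
for v in(214,220,226,232):
    e=D[v-2:v+3,:].mean(0); print(v,[int(x) for x in e[244:258]])
for uv in((251.0,214),(251.4,230)):
    ci=None
    from scipy.optimize import brentq
    f=lambda z:((ray("top",uv,z)-gate)@nb-.008);q=ray("top",uv,brentq(f,0,.3));print(q,"rear gate-y",q[1]-.2146,"nose",q[1]-.2146+.15)
```

```text
226 8.03 | 229 9.07 | 232 9.53 | 235 10.53 | 238 10.74 | 241 8.39 | 244 8.58 | 247 9.01 | 250 1.69 | 253 -0.2 | 
212 8.14 | 215 8.61 | 218 9.11 | 221 8.48 | 224 8.04 | 227 8.02 | 230 8.4 | 233 7.26 | 
214 [10, 7, 7, 7, 9, 9, 95, 0, 0, 0, 1, 0, 2, -181]
220 [8, 8, 8, 8, 8, 8, -82, 0, 0, 0, 0, 0, 0, 0]
226 [9, 99, 7, 8, 8, 8, 9, 0, -1, 0, 0, 0, 0, 0]
232 [8, -83, 8, 10, 8, 9, 10, 8, 0, 92, -1, 0, 0, 1]
[0.59594255 0.1109567  0.10022908] rear gate-y -0.10364330060949598 nose 0.04635669939050402
[0.55781031 0.11236857 0.0735286 ] rear gate-y -0.10223142981919126 nose 0.04776857018080874
```

Run:
```python
from h import *
p,_=snapshot("top");cv2.imwrite("pics/final.png",p)
d=cv2.absdiff(p,cv2.imread("pics/top0.png")).max(2);print("changed px around other spacers/bystanders",(d[180:254,325:460]>40).sum(),(d[300:365,390:470]>40).sum())
print(sense()["t"],sense()["force"]);sign_off()
```

```text
changed px around other spacers/bystanders 0 0
13.2 [-0.20859414  0.68044931  0.07538241]
the job is handed in; nothing more can be done
```

View pics/final.png

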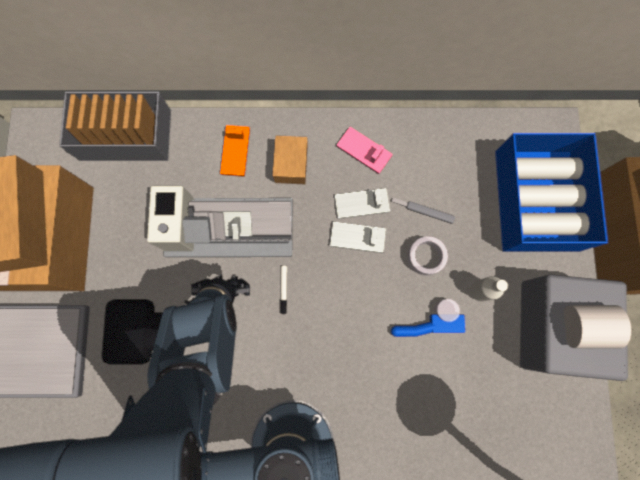

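The thinnest spacer turned out to be the right one. It went right up to the end stop and lifts the shoe by about 3 mm, so I left it there and handed the job in at about 13 s.

**How it went:** I picked out the thin spacer by its measured plate height: about 9 mm, against 12 and 17 mm for the others. Near the bed the arm reached a wrist joint limit. I laid the spacer on the bed short of the lip, regripped its fin at a smaller tool tilt, and slid it in along the fence. It passed under the lip with about 6 N of resistance and came to a firm stop. The highest push I read was about 29 N, against the 120 N limit.

**Last checks (after letting go and backing away):**
- **Shoe:** the depth images before and after differ by 2.7 ± 0.2 mm on the shoe, which is about 3.3 mm of lift. The fixed head, bed and tower changed by less than 0.1 mm.
- **Spacer:** it lies flat on the bed. From its rear edge the nose is at 46 to 48 mm in the gate frame, but the gate's position along the path (y) had been reset to where the spacer stopped. The independent camera estimate put the gate 2 mm further along, within calibration error.
- **Everything else:** no pixels changed around the mid and thick spacers, cutter, tape roll and tape gun. I did not check the saddle, marker, carton and spray by pixels; I saw no change to them in the last picture, though the arm hides part of the saddle.
- **Robot:** the force on the tool was near zero, so it was touching nothing.

**What disagreed:** the wrist joint read about -2.855 rad at the limit, against the stated -2.85. I could not tell whether that counts as passing its range. The side camera also placed the bed about 2 mm lower than the top camera did, and read the thin plate at about 12 mm at a spot probably partly on the fin. I used the top camera's value.

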